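# Put the vacuum cleaner away: switch off, stow the crevice tool, shut the flap

### The job

Put the vacuum cleaner away. Turn the dial that sits down in the round well on its top back to off, so that the marked end of its finger bar points at the long raised rib on the rim; lay the white crevice tool down in its cradle in the open bay, round collar in the V-shaped saddle, letting it settle there before you let go; and swing the hinged flap over the bay and press it fully shut. Leave the other things on the shelf where they are.

Things in the scene. Friction and masses are not known exactly. Their poses are not given: they have to be found in the camera images.
- vacuum: Canister vacuum cleaner, fixed, dark grey, long side across in front of the robot; hull 270 (x) x 380 (y) mm, flat deck on top 190 mm high. Origin on the shelf under the hull's middle; z up, y along the hull. In its frame: dial well centred at x +64, y 0 mm; open bay centred at x -50 mm, inside 94 (x) x 250 (y) mm, floor 35 mm below the deck; hinge line of the flap at x -106 mm.
- dial_axis (a point): Point on the dial's vertical axis, level with the deck and the rim of its well; axes as the vacuum's. The well is round, 96 mm across, 34 mm deep, open above. In it lies the dial: a flat disc 80 mm across, its top 26 mm below the deck, with an upright finger bar across its middle.
- bar_top (a point): Middle of the top of the dial's finger bar, on the axis, 6 mm below the deck; turns with the dial. The bar is 60 mm long (this y), 12 mm thick, 20 mm high, and runs through the axis. Its +y end, the marked end, bears a short dark line on top and a dot on the disc before it.
- off_rib (a point): Middle of the long raised rib on the deck that marks off: 26 mm long, 5 mm wide, 66 mm from the dial's axis towards the vacuum's +y. Two small round pips on the rim, 63 degrees to either side of it, mark the running positions.
- dial (a joint): Angle of the dial in rad. 0 = off: the bar lies along the vacuum's y, marked end towards the rib. Positive = anticlockwise seen from above. It turns from -1.5 to 1.5, with no stop or click at off; light friction (0.06 N m, about 3 N at 20 mm from the axis) keeps it where it is left. It starts between 0.7 and 1.35.
- crevice_mid (a point): Centre of mass of the white plastic crevice tool (loose, 50 to 100 g, lying on the shelf), 14 mm above its flat underside. 220 mm long along its y, z up. Round collar, 38 mm in diameter, from y +40 to +95 mm of this point; the rest a flat-sided nozzle 32 mm wide (x), 29 mm high at this point, 16 mm high at its tip at y -125 mm.
- collar (a point): Centre of the tool's round collar, on its axis, 19 mm above the tool's underside, 68 mm from crevice_mid along the tool's y.
- cradle (a point): Where crevice_mid lies when the tool is home: mid-width of the bay, 8 mm below the deck; axes as the vacuum's. The seated tool lies along this y, collar towards +y, its underside 22 mm below the deck, the collar 16 mm proud of it. A flat rest between leaning guides carries the nozzle at y -90 mm. Between rest and saddle the bay is empty, for the fingers; its floor is 27 mm below this point.
- saddle (a point): Lowest line of the seated collar in the V-shaped saddle, a 16 mm wide rib with 45 degree sides and a mouth 58 mm wide, 68 mm from cradle towards the vacuum's +y, 22 mm below the deck.
- flap_hinge (a point): Middle of the flap's hinge line, level with the deck, at the robot's side of the bay; the hinge runs along the vacuum's y axis.
- flap_edge (a point): Middle of the free edge of the flap's outer face; moves with it. The flap is a shallow cover, 290 mm along the hinge (centred on it) x 110 mm, 28 mm deep. Open at the start, this edge is 72 to 95 mm above the deck, the outer face towards the robot and down. Shut, that face is level, 28 mm above the deck, and reaches from the hinge to 110 mm beyond it, away from the robot.
- flap (a joint): Angle of the flap in rad. 0 = shut, level over the bay; 1.57 = upright; it starts open at 1.9 to 2.2, leaning back towards the robot, and has a stop at 2.45. The hinge is stiff enough to stay where it is left; 2 to 3 N at the free edge moves it. It cannot shut on a tool that is not down in its cradle.
- dust_brush: Bystander: blue hand brush, 270 x 45 x 56 mm.
- polish_tin: Bystander: closed round tin of shoe polish, 75 mm across, 27 mm high.
- pad_holder: Bystander: stainless scouring pad holder with its pad, 60 x 95 x 68 mm.
- spray: Bystander: spray bottle, 212 mm high.
- wax_jar: Bystander: jar, 68 mm across, 80 mm high.
- bulb_carton: Bystander: small upright cardboard carton, 62 x 62 x 110 mm.
- shoe_brush: Bystander: wooden shoe brush lying bristles up, 50 x 110 x 45 mm.

How it is judged:
By the outcome, as a careful person would: the job done as asked, in the order asked, and still so for the second after the job is handed in, with the robot touching nothing.
It also fails if it takes over 72 s, if anything falls off the work surface, if the arm or the gripper's body presses on something with over 40 N, if the wrist force passes 120 N, or if a joint passes its speed limit or range.

### The arm

A 6-joint arm with a two-finger parallel gripper is mounted at the origin on the work surface. World frame = base frame: x ahead of the robot, y to its left, z up, the work surface at z = 0. Lengths are in m, angles in degrees, forces in N, time in s.
With the tool pointing down it reaches from about 0.4 to 0.825 m from the base axis. Payload 7 kg.
Tool frame: the origin (TCP) lies at the very end of the fingers, on their centre line; the grasp point (between the pads) lies hold_point_z behind it (hold_point_z is the distance from the TCP to the grasp point, in m); z points along the fingers, y is the direction in which the jaws open and shut (so a half turn about z gives the same grasp; the last joint's range is limited). The gripper opens to 88 mm and grips with 3 to 60 N. Pads are 19 mm wide; open, the fingers measure 130 mm over their backs; the gripper's body (78 mm by 193 mm) begins 47 mm behind the grasp point.
Start: joints at [82.855, 20.546, 0.682, 0, -70.136, -16.507], TCP at [0.271, 0.618, 0.227] pointing down, gripper open.
Joint ranges: [-176.03, 176.03], [-82.01, 121.73], [-58.28, 71.71], [-173.87, 95.51], [-174.79, -0.11], [-173.66, 173.66]. Speed limits (degrees/s): [136.94, 136.94, 172.46, 180, 180, 180].

### API

Orientations are given as [roll, pitch, yaw] about the fixed x, y, z axes, in that order (R = Rz(yaw) Ry(pitch) Rx(roll)).
In Python, from plant import get_obs, snapshot, close_job, hold_point_z gives the robot as it stands. The module is installed in compiled form; this text tells all that it offers.
- The arm moves only by the tool jog_arm, never from a script. Its argument "commands" is a list of rows, each a list of 4 numbers: the shift along the world's x, y, z in mm, then the turn about the world's z in degrees. In form: [[x, y, z, turn], ...]. A call has exactly 10 rows; each row shifts and turns the commanded pose from where the row before left it; what a row does not reach is not made up. A row lasts 1/12 s, in which the tool goes at most 41.7 mm and 7.16 degrees, less where a joint would pass 70% of its speed; a pose out of reach is approached as far as the arm can. A call is refused whole if a number of a shift passes 41.7 or a number of a turn 7.16, either way. A call with a gripper value outside its range is refused whole. "fingers" is the finger opening in mm, from 0 to 87.6, set as the call begins (left out, the last holds). The fingers move at their own pace and stop on an object; the grip force is fixed at half the most. Time passes only in rows, so rows that do not move let the fingers close, or fill a call up. It gives the time, the measured TCP pose, the force and the opening at its end, in the units of the state.
- get_obs(): the state, without advancing time (a new reading comes with each control period).
- snapshot(name): name is "scene" or "top"; returns a dict with "image" (420x560x3 uint8, red, green, blue), "fov_y" (degrees; the focal length in pixels is half the picture's height over the tangent of half this angle, whatever the lens; pixels are square), "cx", "cy" (the principal point, pixels), "dist_coeffs" ([k1, k2, p1, p2, k3] as OpenCV has them; the pictures are not rectified), "rvec" (rotation vector, rad) and "tvec" (3), from world to camera coordinates, as OpenCV has them. Camera axes: x right, y down, z forward; pixel columns grow to the right and rows downward; lengths in m; the calibration is good to about 2 mm. A picture is of the moment at which its call begins. There is no depth.
- close_job(): hands the job in, once; it reports no verdict.
The state is a dict: "clock": time; "joint_pos": joint angles; "qvel": joint speeds; "tau": joint torques, N m; "tool_pos": TCP position; "orientation": TCP orientation; "force": force on the tool from outside, world axes, zero at the start; "moment": the same for the moment, N m; "opening": finger opening in m.
Only numpy, scipy, OpenCV 4.12 (cv2) and the standard library are available. Lean on these libraries where they do the work, as an engineer would, in place of code of your own. Each camera call takes 0.05 s, during which the arm holds its last target.

## Working session

There is one attempt and no reset: what is moved stays moved. The work goes in short steps, Python scripts to look and compute and a tool call to move; the robot and the scene stay as the last step left them, time stands still between calls to the robot, and variables do not carry over. Pictures are saved under pics/ and viewed, and the job is handed in when it is done.

Besides the shell and the picture viewer there is one more tool, called after ">>>" as a command line: name --pt "numbers of a row" for each row, then --argument value for the rest. jog_arm: Moves the arm, as the interface text tells. Its arguments: {"type":"object","properties":{"commands":{"type":"array","items":{"type":"array","items":{"type":"number"}}},"fingers":{"type":"number"}},"required":["commands"]}

```bash
mkdir -p pics
cat > h.py <<'E'
import numpy as np, cv2
from plant import *
def snap(n,f):
    s=snapshot(n); cv2.imwrite(f'pics/{f}.png',s['image'][:,:,::-1]); 
    np.save(f'pics/{f}.npy',{k:v for k,v in s.items()},allow_pickle=True); return s
def load(f): return np.load(f'pics/{f}.npy',allow_pickle=True).item()
def KD(s):
    h=s['image'].shape[0]; f=h/2/np.tan(np.radians(s['fov_y']/2))
    return np.array([[f,0,s['cx']],[0,f,s['cy']],[0,0,1.]]),np.array(s['dist_coeffs'],float)
def ray(s,uv):
    K,D=KD(s);R=cv2.Rodrigues(np.array(s['rvec'],float))[0];t=np.array(s['tvec'],float).ravel()
    p=cv2.undistortPoints(np.array(uv,float).reshape(-1,1,2),K,D).reshape(-1,2)
    d=np.c_[p,np.ones(len(p))]@R; return -R.T@t,d
def onz(s,uv,z):
    c,d=ray(s,uv); return c+d*((z-c[2])/d[:,2])[:,None]
def proj(s,P):
    K,D=KD(s); return cv2.projectPoints(np.array(P,float).reshape(-1,3),np.array(s['rvec'],float),np.array(s['tvec'],float),K,D)[0].reshape(-1,2)
def tri(s1,u1,s2,u2):
    a,d=ray(s1,[u1]);b,e=ray(s2,[u2]);d=d[0]/np.linalg.norm(d);e=e[0]/np.linalg.norm(e)
    k=np.linalg.lstsq(np.c_[d,-e],b-a,rcond=None)[0]; p=a+k[0]*d;q=b+k[1]*e; return (p+q)/2,np.linalg.norm(p-q)
E
python3 - <<'E'
from h import *
for n in('scene','top'):
    s=snap(n,n+'0'); c,d=ray(s,[[280,210]]);print(n,s['fov_y'],c,d,s['dist_coeffs'])
print(hold_point_z,get_obs())
E
```

```text
scene 45.681014294021175 [ 1.54165929 -0.39938229  1.08471309] [[-0.72669115  0.29144077 -0.62217049]] [-0.11403317  0.          0.          0.          0.        ]
top 48.84738783388233 [0.22908602 0.03755406 1.50340738] [[ 0.20703162 -0.03004605 -0.9779142 ]] [-0.14954382  0.          0.          0.          0.        ]
0.0188 {'clock': 0.1, 'joint_pos': array([ 8.28576146e+01,  2.05893616e+01,  6.40367890e-01, -1.67031499e-02,
       -7.01361025e+01, -1.65085070e+01]), 'qvel': array([ 0.05994631, -0.12701607,  0.1667004 ,  0.00540788, -0.06231661,
       -0.01878069]), 'tau': array([-2.43378447e-03, -5.84161448e+01,  2.93751973e+01,  7.01556087e+00,
        1.01839556e-02, -4.89221293e-05]), 'tool_pos': array([0.27062473, 0.6179119 , 0.22570692]), 'orientation': array([ 1.79913949e+02, -9.12728215e-03, -2.36565727e+01]), 'force': array([ 0.5243326 ,  0.77567675, -0.306329  ]), 'moment': array([-0.01080737,  0.03368752,  0.0191543 ]), 'opening': 0.08755160947786451}
```

View pics/scene0.png

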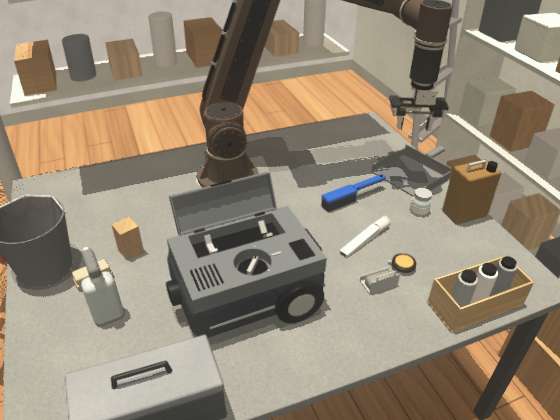

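View pics/top0.png

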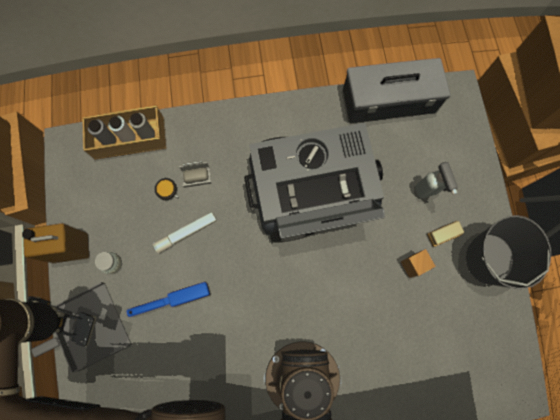

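Run:
```python
from h import *
a=load('top0')['image'][110:260,230:400,::-1];cv2.imwrite('pics/c1.png',cv2.resize(a,None,fx=4.5,fy=4,interpolation=cv2.INTER_CUBIC)[:600] if 0 else cv2.resize(a,(680,600),interpolation=cv2.INTER_CUBIC))
a=load('scene0')['image'][165:345,155:345,::-1];cv2.imwrite('pics/c2.png',cv2.resize(a,(633,600),interpolation=cv2.INTER_CUBIC))
a=load('top0')['image'][150:270,90:250,::-1];cv2.imwrite('pics/c3.png',cv2.resize(a,(800,600),interpolation=cv2.INTER_CUBIC))
a=load('scene0')['image'][160:310,310:470,::-1];cv2.imwrite('pics/c4.png',cv2.resize(a,(640,600),interpolation=cv2.INTER_CUBIC))
```

```text
(no output)
```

View pics/c1.png

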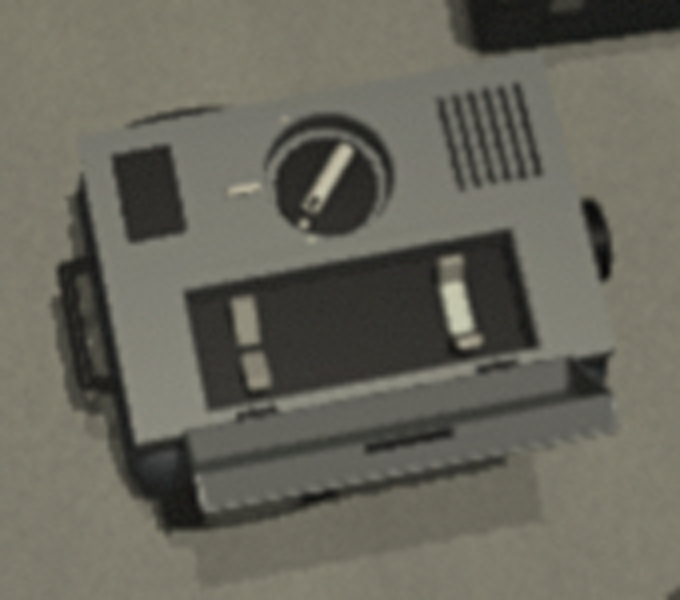

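View pics/c2.png

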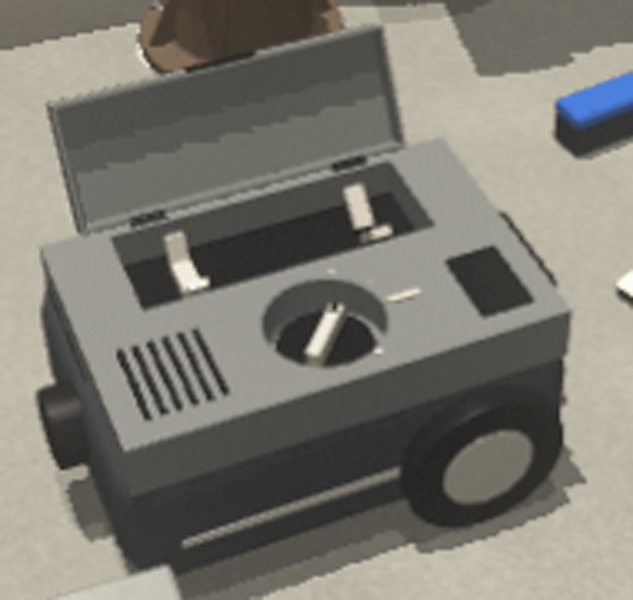

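View pics/c3.png

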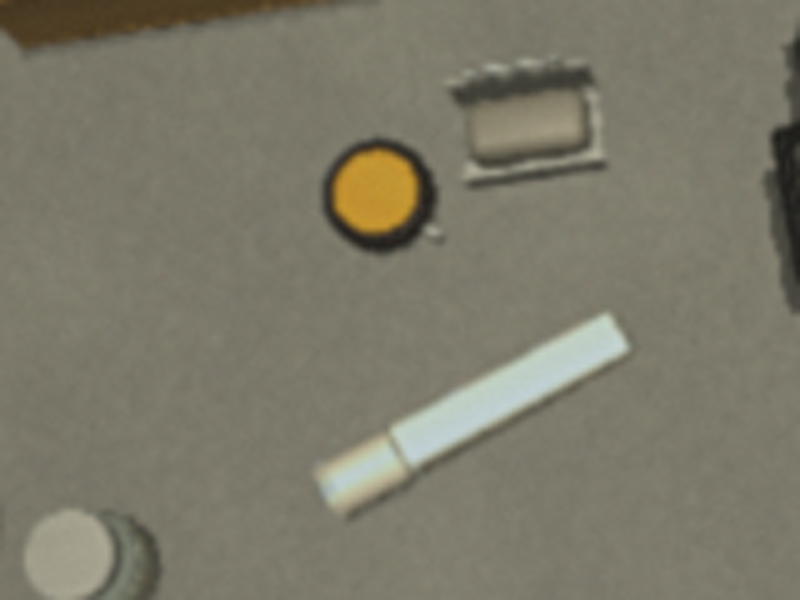

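View pics/c4.png

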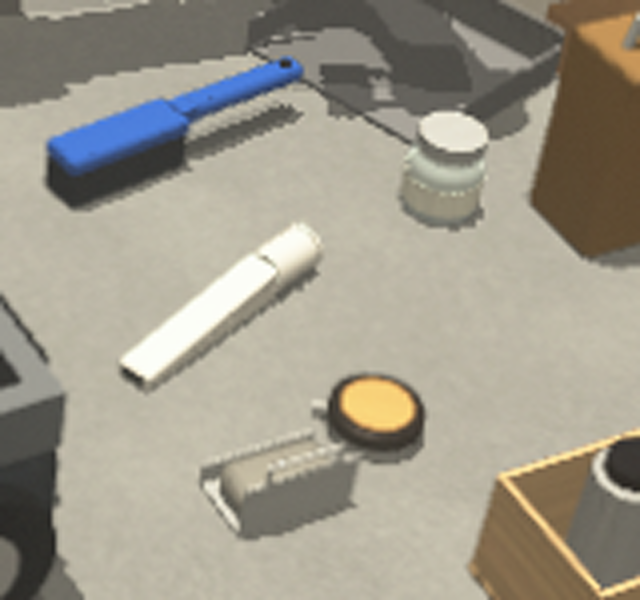

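```bash
cat > fit.py <<'E'
from h import *
from scipy.optimize import least_squares
T=load('top0');S=load('scene0')
def ct(p,x0,y0,s): return (np.array(p,float)+.5)/s-.5+[x0,y0]
tp=lambda p:ct(p,230,110,4); sp=lambda p:(np.array(p,float)+.5)/[3.3316,3.3333]-.5+[155,165]
P=np.array([[-3,125,190],[-3,-125,190],[-97,-125,190],[-97,125,190],[64,66,190]])/1e3
t=tp([[187,292],[512,230],[540,348],[208,410],[244,188]])
q=sp([[433,222],[143,308],[113,237],[388,163],[404,295]])
def X(v,P): 
    c,s=np.cos(v[2]),np.sin(v[2]); return np.c_[v[0]+c*P[:,0]-s*P[:,1],v[1]+s*P[:,0]+c*P[:,1],P[:,2]]
def r(v): 
    w=X(v[:3],P); return np.r_[(proj(T,w)-t).ravel(),(proj(S,w)-q).ravel()]
f=least_squares(r,[.6,0,.15],x_scale=[.1,.1,.1],loss='soft_l1')
print(f.x,np.degrees(f.x[2]));print(r(f.x).reshape(-1,2).round(1))
V=f.x
ax=X(V,np.array([[64,0,184]])/1e3)[0];print('bar_top',ax)
a=onz(T,tp([[308,206],[347,148]]),.184);d=a[0]-a[1];print('bar ends',a,a.mean(0));th=np.degrees(np.arctan2(d[1],d[0]))
print('dial',th-90-np.degrees(V[2]))
a=onz(S,sp([[332,306],[318,360]]),.184);print('scene bar',a);
# tool
t3=lambda p:ct(p,90,150,5); s4=lambda p:ct(p,310,160,4)
c=onz(T,t3([[319,474],[345,515]]),.019).mean(0);tip=onz(T,t3([[608,313],[630,349]]),.014).mean(0);print('collar end',c,'tip',tip,np.linalg.norm((c-tip)[:2]))
e=(c-tip)[:2]/np.linalg.norm((c-tip)[:2]);print('mid',tip[:2]+.125*e,c[:2]-.095*e,'yaw(y axis dir)',np.degrees(np.arctan2(e[1],e[0])))
c2=onz(S,s4([[302,224],[322,248]]),.03);tip2=onz(S,s4([[122,366],[143,386]]),.01).mean(0);print(c2,tip2)
print('cradle',X(V,np.array([[-50,0,182]])/1e3),'saddle',X(V,np.array([[-50,68,168]])/1e3),'hinge',X(V,np.array([[-106,0,190]])/1e3))
E
python3 fit.py
```

```text
[ 0.60133385 -0.12626437  0.05092957] 2.91804933982658
[[-0.9 -0.5]
 [ 0.2 -0.5]
 [ 0.6  0.1]
 [ 0.   0.7]
 [-0.1  0.6]
 [ 0.8  0.8]
 [-0.1  0.4]
 [-1.2 -0.4]
 [ 0.6 -1.3]
 [-0.2  0.3]]
bar_top [ 0.66525087 -0.12300629  0.184     ]
bar ends [[ 0.64486058 -0.10324428  0.184     ]
 [ 0.68602106 -0.13960209  0.184     ]] [ 0.66544082 -0.12142319  0.184     ]
dial 45.62719124061806
scene bar [[ 0.64690423 -0.11086131  0.184     ]
 [ 0.69865357 -0.13998984  0.184     ]]
collar end [0.47439456 0.41142628 0.019     ] tip [0.55666599 0.21189403 0.014     ] 0.21582795579195713
mid [0.50901726 0.32745613] [0.5106076  0.32359909] yaw(y axis dir) 112.40740509610805
[[0.46344287 0.41631078 0.03      ]
 [0.4970893  0.41567971 0.03      ]] [0.56044677 0.20807358 0.01      ]
cradle [[ 0.55139869 -0.12880975  0.182     ]] saddle [[ 0.54793697 -0.06089792  0.168     ]] hinge [[ 0.4954713  -0.13166057  0.19      ]]
```

```bash
cat > ov.py <<'E'
from fit import *
def ov(s,V,box,k,fn,dial,tool,fl=None):
    x0,y0,x1,y1=box; im=cv2.resize(s['image'][y0:y1,x0:x1,::-1],None,fx=k,fy=k,interpolation=cv2.INTER_CUBIC)
    def pl(P,col,cl=True,raw=False):
        P=np.array(P,float)/1e3; w=P if raw else X(V,P)
        u=((proj(s,w)-[x0,y0]+.5)*k-.5); cv2.polylines(im,[np.round(u*8).astype(int)],cl,col,1,cv2.LINE_AA,3)
    B=lambda xa,xb,ya,yb,z:[[xa,ya,z],[xb,ya,z],[xb,yb,z],[xa,yb,z]]
    pl(B(-97,-3,-125,125,190),(0,0,255));pl(B(-97,-3,-125,125,155),(0,0,120));pl(B(-135,135,-190,190,190),(0,255,255))
    a=np.linspace(0,2*np.pi,60);pl(np.c_[64+48*np.cos(a),48*np.sin(a),a*0+190],(0,255,0));pl(np.c_[64+40*np.cos(a),40*np.sin(a),a*0+164],(0,160,0))
    pl(B(61.5,66.5,53,79,190),(255,0,255))
    c,sn=np.cos(dial),np.sin(dial);pl([[64+c*x-sn*y,sn*x+c*y,184] for x,y in[(-6,-30),(6,-30),(6,30),(-6,30)]],(255,255,0))
    pl([[-106,-145,190],[-106,145,190]],(255,128,0),False)
    if fl is not None:
        pl([[-106+110*np.cos(fl)-z*np.sin(fl),y,190+110*np.sin(fl)+z*np.cos(fl)] if d else [-106-z*np.sin(fl),y,190+z*np.cos(fl)] for d,y,z in[(0,-145,28),(0,145,28),(1,145,28),(1,-145,28)]],(255,0,0))
    if tool is not None:
        x,y,yaw=tool;c,sn=np.cos(yaw),np.sin(yaw)
        W=lambda L:[[x+c*p-sn*q,y+sn*p+c*q,z] for p,q,z in L]
        pl(W([(-16,-125,0),(16,-125,0),(16,40,0),(-16,40,0)]),(0,0,255),True,True)
        pl(W([(-16,-125,16),(16,-125,16),(16,0,29),(16,40,33),(-16,40,33),(-16,0,29)]),(0,200,0),True,True)
        for yy in(40,95):pl(W([(19*np.cos(t),yy,19+19*np.sin(t)) for t in np.linspace(0,6.28,30)]),(255,0,255),True,True)
    cv2.imwrite(f'pics/{fn}.png',im[:600,:800])
if __name__=='__main__':
    tool=(509.5,325.5,np.radians(22.4))
    for n,b1,b2 in(('top',(230,110,390,260),(140,200,230,260)),('scene',(150,165,340,315),(330,200,400,260))):
        s=load(n+'0'); ov(s,V,b1,4,n+'_ov',np.radians(45),None,2.05); ov(s,V,b2,8,n+'_ovt',0,tool)
E
python3 ov.py >/dev/null
```

```text
(no output)
```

View pics/top_ov.png

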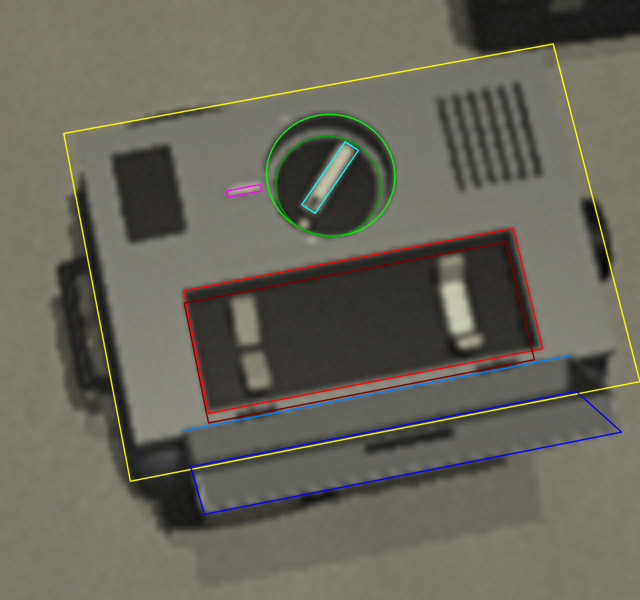

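View pics/scene_ov.png

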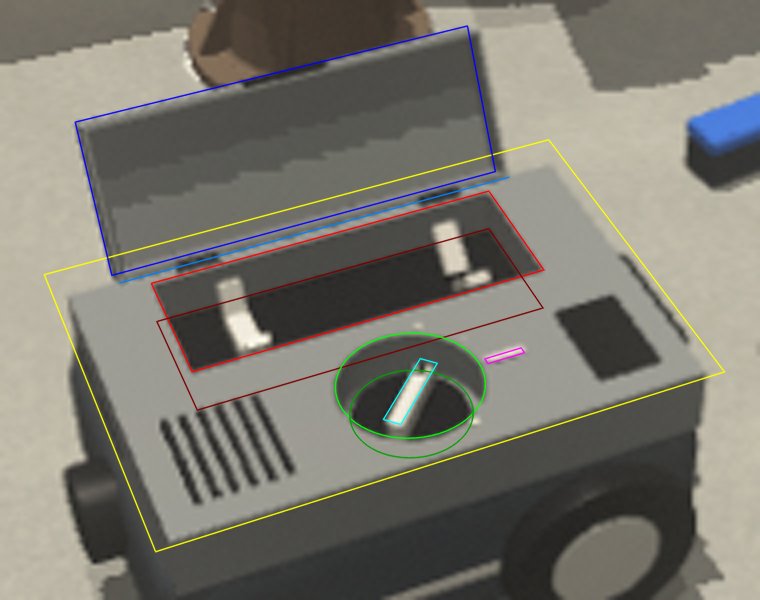

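View pics/top_ovt.png

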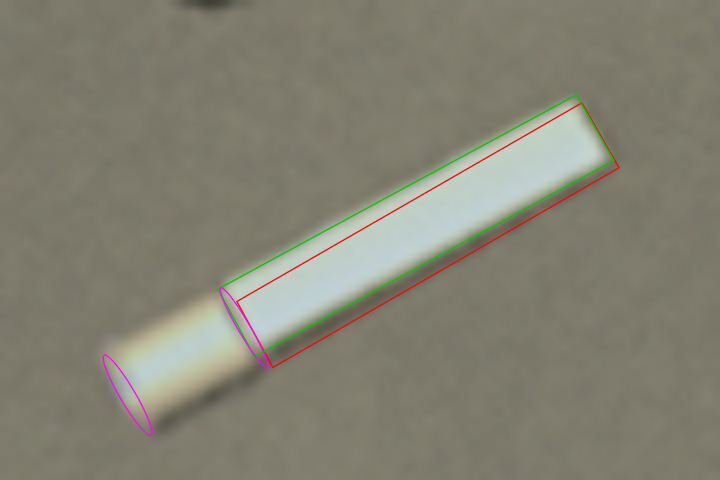

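View pics/scene_ovt.png

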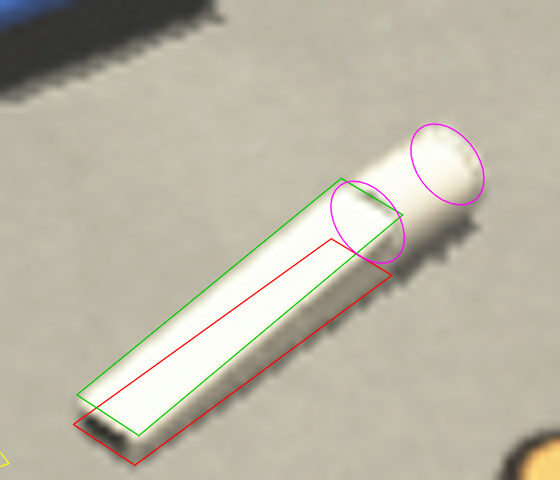

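Run:
```python
from h import *
a=load('top0')['image'][270:400,0:150,::-1];b=load('scene0')['image'][40:170,370:520,::-1]
cv2.imwrite('pics/g.png',cv2.resize(np.hstack([a,b]),None,fx=2.66,fy=2.66,interpolation=cv2.INTER_CUBIC))
s=load('scene0')
R=cv2.Rodrigues
y=np.radians(-23.66);
# tool frame: roll 180 -> tool y axis in world
ty=np.array([np.sin(y),-np.cos(y),0]);tx=np.array([np.cos(y),np.sin(y),0]);p=np.array([.2706,.6179,.2257])
for n,pp in(('tcp',p),('y+',p+.065*ty),('y-',p-.065*ty)):print(n,proj(s,pp),proj(load('top0'),pp))
```

```text
tcp [[413.59012286 128.26427577]] [[ 73.21126315 320.08381818]]
y+ [[395.46279535 127.55326252]] [[ 93.95086818 327.08030788]]
y- [[431.62276388 129.00221491]] [[ 53.02000403 313.11936367]]
```

View pics/g.png

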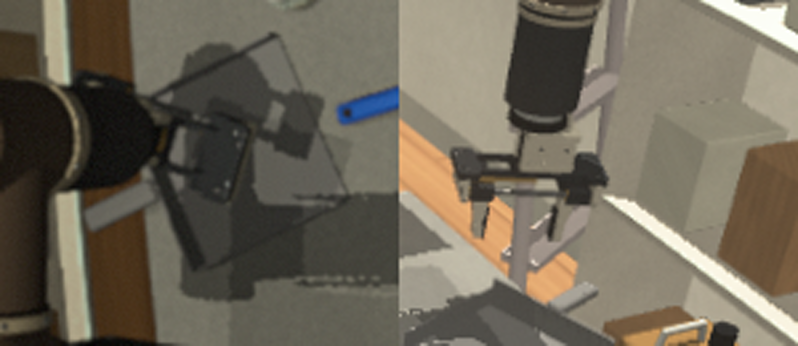

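>>> jog_arm --pt "18 -33 4 -0.8" --pt "18 -33 4 -0.8" --pt "18 -33 4 -0.8" --pt "18 -33 4 -0.8" --pt "18 -33 4 -0.8" --pt "18 -33 4 -0.8" --pt "18 -33 4 -0.8" --pt "18 -33 4 -0.8" --pt "18 -33 4 -0.8" --pt "18 -33 4 -0.8" --fingers 32

```text
clock: 0.93
tool_pos: [0.4511, 0.2864, 0.2667]
orientation: [180.0, 0.0, -31.7]
force: [1.1, 1.4, -0.4]
opening: 0.0327
```

>>> jog_arm --pt "18 -33 0 -0.8" --pt "18 -33 0 -0.8" --pt "18 -33 0 -0.8" --pt "18 -33 0 -0.8" --pt "18 -33 0 -0.8" --pt "18 -33 0 -0.8" --pt "18 -33 0 -0.8" --pt "18 -33 0 -0.8" --pt "18 -33 0 -0.8" --pt "18 -33 0 -0.8"

```text
clock: 1.77
tool_pos: [0.6312, -0.0436, 0.2662]
orientation: [180.0, 0.0, -39.7]
force: [0.9, 0.1, -0.4]
opening: 0.0321
```

>>> jog_arm --pt "10 -24 0 -0.6" --pt "10 -24 0 -0.6" --pt "10 -24 0 -0.6" --pt "4 -7 -12 0" --pt "0 0 -20 0" --pt "0 0 -19 0" --pt "0 0 0 0" --pt "0 0 0 0" --pt "0 0 0 0" --pt "0 0 0 0"

```text
clock: 2.6
tool_pos: [0.6655, -0.1204, 0.2171]
orientation: [-179.9, -0.1, -41.4]
force: [0.4, -0.7, -0.3]
opening: 0.0315
```

Run:
```python
from h import *
print(get_obs()['tool_pos'])
s=snap('scene','scene1');t=snap('top','top1')
a=s['image'][165:315,150:340,::-1];b=t['image'][110:260,230:390,::-1]
cv2.imwrite('pics/g1.png',cv2.resize(np.hstack([a,b]),None,fx=2.28,fy=2.28,interpolation=cv2.INTER_CUBIC))
```

```text
[ 0.66553166 -0.12040174  0.2171238 ]
```

View pics/g1.png

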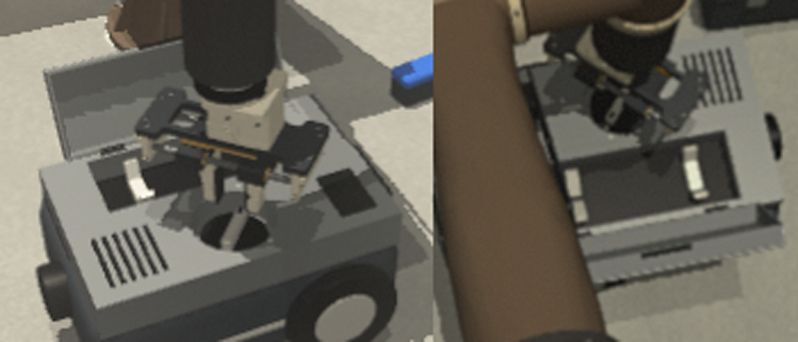

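>>> jog_arm --pt "0 -2 -10 0" --pt "0 0 -12 0" --pt "0 0 -12 0" --pt "0 0 -12 0" --pt "0 0 0 0" --pt "0 0 0 0" --pt "0 0 0 0" --pt "0 0 0 0" --pt "0 0 0 0" --pt "0 0 0 0"

```text
clock: 3.53
tool_pos: [0.6651, -0.1227, 0.1702]
orientation: [-180.0, -0.0, -41.5]
force: [-0.7, 0.5, 0.4]
opening: 0.0322
```

>>> jog_arm --pt "0 0 0 0" --pt "0 0 0 0" --pt "0 0 0 0" --pt "0 0 0 0" --pt "0 0 0 0" --pt "0 0 0 0" --pt "0 0 0 0" --pt "0 0 0 0" --pt "0 0 0 0" --pt "0 0 0 0" --fingers 0

```text
clock: 4.37
tool_pos: [0.6652, -0.1224, 0.1697]
orientation: [-180.0, -0.0, -41.4]
force: [2.1, 3.2, 1.1]
opening: 0.0119
```

>>> jog_arm --pt "0 0 0 -5.7" --pt "0 0 0 -5.7" --pt "0 0 0 -5.7" --pt "0 0 0 -5.7" --pt "0 0 0 -5.7" --pt "0 0 0 -5.7" --pt "0 0 0 -5.7" --pt "0 0 0 -5.7" --pt "0 0 0 0" --pt "0 0 0 0"

```text
clock: 5.2
tool_pos: [0.6652, -0.1224, 0.1697]
orientation: [-179.9, 0.0, -86.9]
force: [2.1, 4.7, 1.1]
opening: 0.0118
```

>>> jog_arm --pt "0 0 0 0" --pt "0 0 0 0" --pt "0 0 0 0" --pt "0 0 0 0" --pt "0 0 0 0" --pt "0 0 0 0" --pt "0 0 0 0" --pt "0 0 0 0" --pt "0 0 0 0" --pt "0 0 0 0" --fingers 32

```text
clock: 6.03
tool_pos: [0.6648, -0.1227, 0.1696]
orientation: [180.0, -0.0, -87.0]
force: [0.5, 0.0, -0.2]
opening: 0.0318
```

>>> jog_arm --pt "0 0 15 0" --pt "0 0 25 0" --pt "0 0 30 0" --pt "-10 -1 20 0" --pt "-35 -2 0 0" --pt "-35 -2 0 0" --pt "-35 -2 0 0" --pt "-25 -2 0 0" --pt "-15 -1 0 0" --pt "0 0 0 0" --fingers 0

```text
clock: 6.87
tool_pos: [0.5071, -0.133, 0.2607]
orientation: [-179.9, 0.0, -87.1]
force: [0.0, 0.5, -0.5]
opening: 0.0007
```

Run:
```python
from h import *
print(get_obs()['tool_pos'])
s=snap('scene','scene2');t=snap('top','top2')
a=s['image'][165:315,150:340,::-1];b=t['image'][110:260,230:390,::-1]
cv2.imwrite('pics/g2.png',cv2.resize(np.hstack([a,b]),None,fx=2.28,fy=2.28,interpolation=cv2.INTER_CUBIC))
```

```text
[ 0.50710498 -0.13296168  0.26067477]
```

View pics/g2.png

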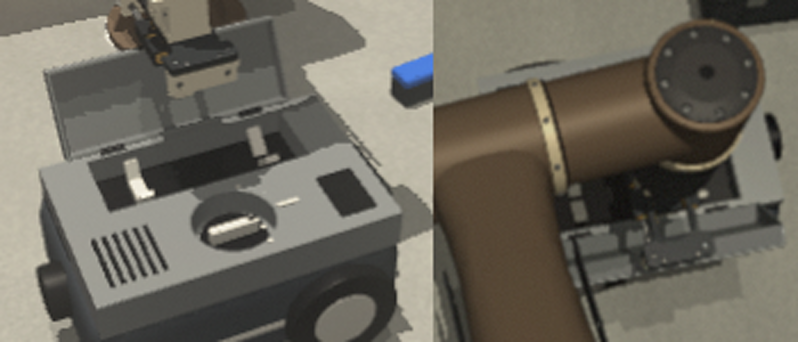

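```bash
python3 - <<'E' >/dev/null
from ov import *
s=load('scene2'); ov(s,V,(220,235,300,295),10,'dz',0,None)
E
```

```text
(no output)
```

View pics/dz.png

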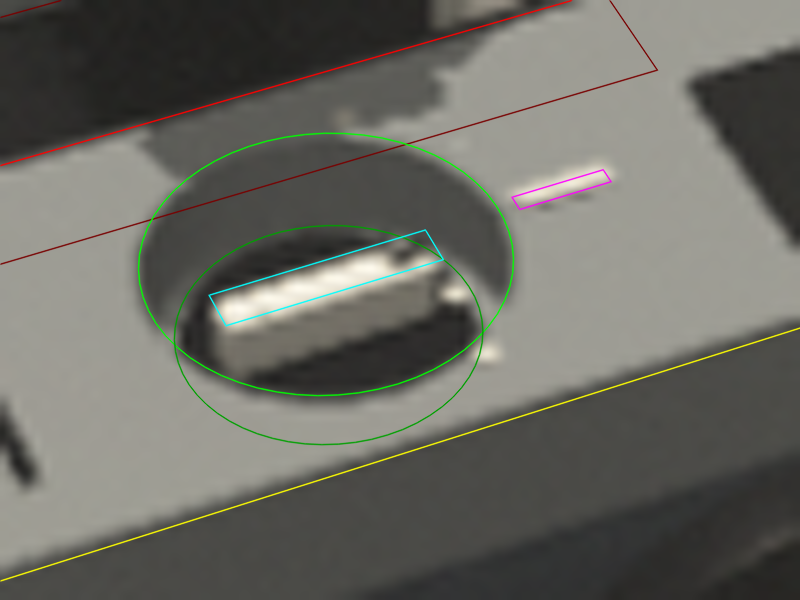

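>>> jog_arm --pt "-8 0 -3 0" --pt "-8 0 -3 0" --pt "-8 0 0 0" --pt "-8 0 0 0" --pt "-7 0 0 0" --pt "-7 0 0 0" --pt "-7 0 0 0" --pt "-7 0 0 0" --pt "-6 0 0 0" --pt "0 0 0 0"

```text
clock: 7.8
tool_pos: [0.4427, -0.1327, 0.2538]
orientation: [-180.0, 0.0, -87.1]
force: [0.0, 0.5, 0.3]
opening: 0.0004
```

Run:
```python
from h import *
s=snap('scene','scene3')
a=s['image'][165:315,150:340,::-1]
cv2.imwrite('pics/g3.png',cv2.resize(a,None,fx=4,fy=4,interpolation=cv2.INTER_CUBIC))
```

```text
(no output)
```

View pics/g3.png

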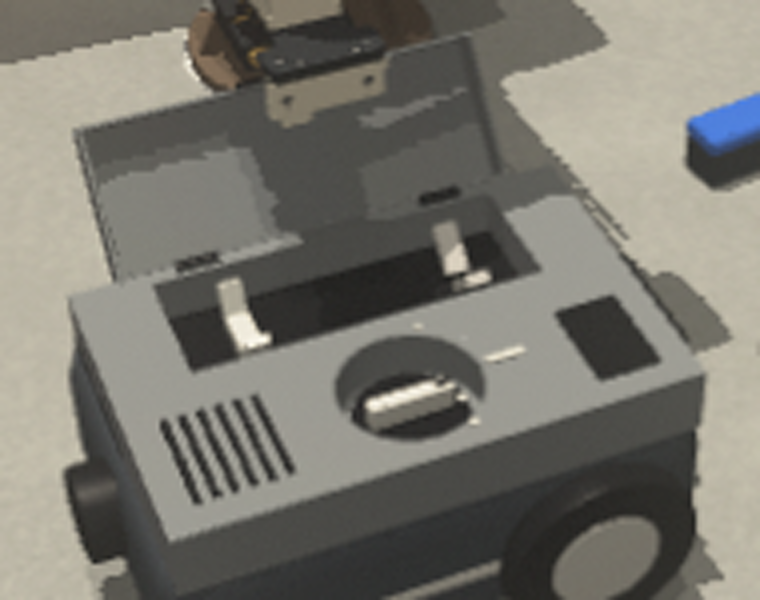

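Run:
```python
from ov import *
s=load('scene0')
for th in(1.9,1.95,2.0,2.05,2.1,2.15,2.2,2.3,2.4):
    e=[]
    for d in(0,28):
        for y in(-145,145): e.append([-106+110*np.cos(th)-d*np.sin(th),y,190+110*np.sin(th)+d*np.cos(th)])
    print(th,((proj(s,X(V,np.array(e)/1e3))-[150,165]+.5)*4-.5).round(0).tolist())
```

```text
[ 0.60133385 -0.12626437  0.05092957] 2.91804933982658
[[-0.9 -0.5]
 [ 0.2 -0.5]
 [ 0.6  0.1]
 [ 0.   0.7]
 [-0.1  0.6]
 [ 0.8  0.8]
 [-0.1  0.4]
 [-1.2 -0.4]
 [ 0.6 -1.3]
 [-0.2  0.3]]
bar_top [ 0.66525087 -0.12300629  0.184     ]
bar ends [[ 0.64486058 -0.10324428  0.184     ]
 [ 0.68602106 -0.13960209  0.184     ]] [ 0.66544082 -0.12142319  0.184     ]
dial 45.62719124061806
scene bar [[ 0.64690423 -0.11086131  0.184     ]
 [ 0.69865357 -0.13998984  0.184     ]]
collar end [0.47439456 0.41142628 0.019     ] tip [0.55666599 0.21189403 0.014     ] 0.21582795579195713
mid [0.50901726 0.32745613] [0.5106076  0.32359909] yaw(y axis dir) 112.40740509610805
[[0.46344287 0.41631078 0.03      ]
 [0.4970893  0.41567971 0.03      ]] [0.56044677 0.20807358 0.01      ]
cradle [[ 0.55139869 -0.12880975  0.182     ]] saddle [[ 0.54793697 -0.06089792  0.168     ]] hinge [[ 0.4954713  -0.13166057  0.19      ]]
1.9 [[86.0, 131.0], [489.0, 32.0], [78.0, 120.0], [474.0, 23.0]]
1.95 [[84.0, 129.0], [486.0, 30.0], [77.0, 120.0], [472.0, 24.0]]
2.0 [[83.0, 128.0], [483.0, 29.0], [76.0, 121.0], [469.0, 24.0]]
2.05 [[82.0, 127.0], [481.0, 28.0], [75.0, 122.0], [467.0, 25.0]]
2.1 [[80.0, 126.0], [478.0, 28.0], [74.0, 123.0], [465.0, 27.0]]
2.15 [[79.0, 125.0], [475.0, 28.0], [73.0, 124.0], [463.0, 29.0]]
2.2 [[78.0, 125.0], [473.0, 28.0], [73.0, 126.0], [461.0, 31.0]]
2.3 [[76.0, 127.0], [468.0, 30.0], [72.0, 132.0], [457.0, 37.0]]
2.4 [[75.0, 129.0], [464.0, 33.0], [72.0, 138.0], [454.0, 43.0]]
```

>>> jog_arm --pt "-5 0 0 0" --pt "-5 0 0 0" --pt "-5 0 0 0" --pt "0 0 0 0" --pt "15 0 0 0" --pt "25 0 0 0" --pt "30 0 10 0" --pt "10 10 30 2" --pt "0 36 20 3" --pt "0 40 0 3"

```text
clock: 8.68
tool_pos: [0.5106, -0.0473, 0.3172]
orientation: [-179.8, -0.1, -79.1]
force: [1.5, 0.1, 1.1]
opening: 0.0003
```

>>> jog_arm --pt "0 40 0 3" --pt "0 40 0 3" --pt "0 40 0 3" --pt "0 40 0 2.5" --pt "0 40 0 0" --pt "0 40 0 0" --pt "2 40 -20 0" --pt "2 40 -30 0" --pt "2 40 -35 0" --pt "2 12 -35 0" --fingers 70

```text
clock: 9.52
tool_pos: [0.5161, 0.3108, 0.2075]
orientation: [-179.9, 0.0, -67.4]
force: [0.5, 0.8, -0.8]
opening: 0.0613
```

Run:
```python
from h import *
print(get_obs()['tool_pos'],get_obs()['orientation'])
s=snap('scene','scene4');t=snap('top','top4')
a=s['image'][165:315,150:340,::-1];b=t['image'][110:260,230:390,::-1]
cv2.imwrite('pics/g4.png',cv2.resize(np.hstack([a,b]),None,fx=2.28,fy=2.28,interpolation=cv2.INTER_CUBIC))
a=s['image'][150:300,310:460,::-1];b=t['image'][150:300,100:250,::-1]
cv2.imwrite('pics/g5.png',cv2.resize(np.hstack([a,b]),None,fx=2.66,fy=2.66,interpolation=cv2.INTER_CUBIC))
```

```text
[0.51608941 0.31084052 0.20753938] [-1.79879634e+02  2.18164923e-02 -6.74078518e+01]
```

View pics/g4.png

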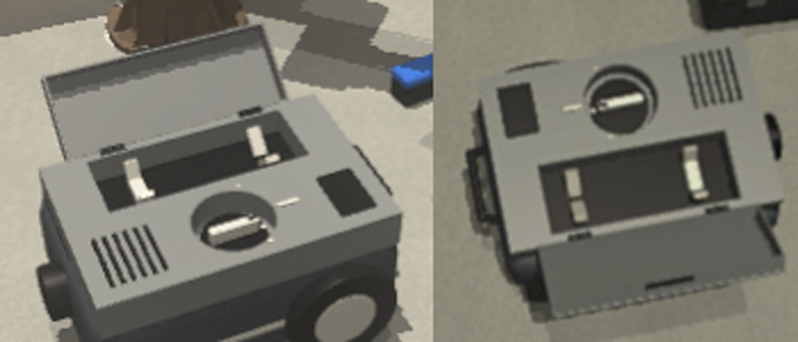

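View pics/g5.png

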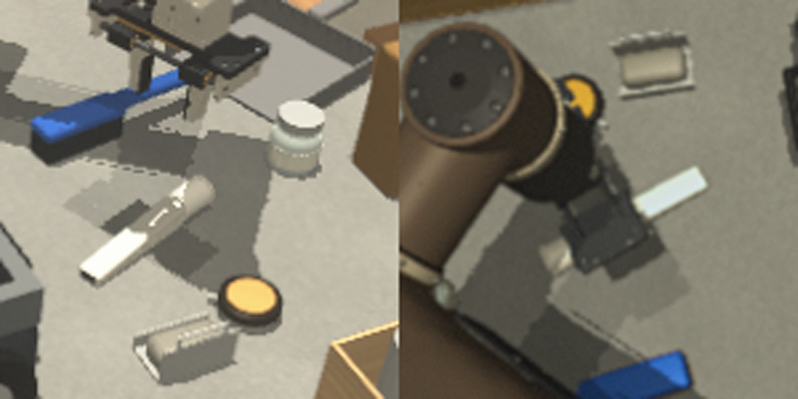

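```bash
python3 - <<'E' >/dev/null
from ov import *
s=load('top4'); ov(s,V,(235,120,355,210),6.6,'dz2',0,None,2.4)
E
```

```text
(no output)
```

View pics/dz2.png

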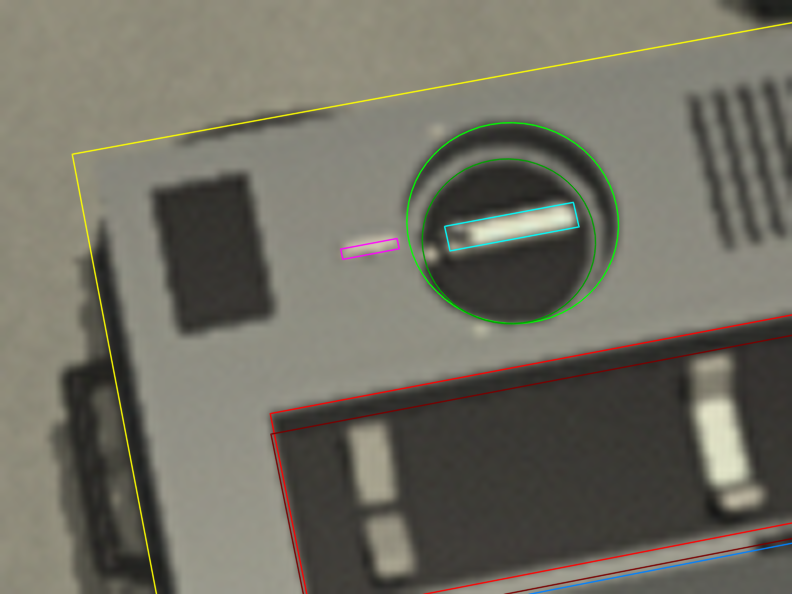

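>>> jog_arm --pt "-3 7 -15 0" --pt "-3 7 -30 0" --pt "-0.5 0.7 -35 0" --pt "0 0 -35 0" --pt "0 0 -30 0" --pt "0 0 -25 0" --pt "0 0 -17 0" --pt "0 0 -10 0" --pt "0 0 0 0" --pt "0 0 0 0"

```text
clock: 10.45
tool_pos: [0.5099, 0.3218, 0.0114]
orientation: [-180.0, -0.0, -67.5]
force: [-0.1, 0.1, 0.6]
opening: 0.0699
```

>>> jog_arm --pt "0 0 0 0" --pt "0 0 0 0" --pt "0 0 0 0" --pt "0 0 0 0" --pt "0 0 0 0" --pt "0 0 0 0" --pt "0 0 0 0" --pt "0 0 0 0" --pt "0 0 0 0" --pt "0 0 0 0" --fingers 20

```text
clock: 11.28
tool_pos: [0.5096, 0.3221, 0.0109]
orientation: [-180.0, 0.0, -67.5]
force: [-0.8, -0.4, 5.0]
opening: 0.0318
```

>>> jog_arm --pt "0 0 10 0" --pt "0 0 25 0" --pt "0 0 35 0" --pt "0 0 40 0" --pt "0 0 40 0" --pt "0 0 40 0" --pt "3 -15 35 -1" --pt "4 -30 14 -2" --pt "4 -40 0 -2" --pt "4 -40 0 -2"

```text
clock: 12.12
tool_pos: [0.5242, 0.1962, 0.2513]
orientation: [-179.9, 0.1, -74.6]
force: [0.4, -0.9, -1.9]
opening: 0.0316
```

>>> jog_arm --pt "4 -40 0 -2" --pt "4 -40 0 -2" --pt "4 -40 0 -2" --pt "4 -40 0 -2" --pt "4 -40 0 -2" --pt "4 -40 0 -2" --pt "3 -39 0 -0.6" --pt "2 -30 0 0" --pt "2 -20 -10 0" --pt "0 0 -9 0"

```text
clock: 12.95
tool_pos: [0.555, -0.1356, 0.2306]
orientation: [180.0, -0.0, -87.4]
force: [-0.5, 0.1, -2.3]
opening: 0.0316
```

Run:
```python
from h import *
print(get_obs()['tool_pos'],get_obs()['orientation'])
s=snap('scene','scene6');t=snap('top','top6')
a=s['image'][165:315,150:340,::-1];b=t['image'][110:260,230:390,::-1]
cv2.imwrite('pics/g6.png',cv2.resize(np.hstack([a,b]),None,fx=2.28,fy=2.28,interpolation=cv2.INTER_CUBIC))
```

```text
[ 0.55495085 -0.13555522  0.2305697 ] [ 1.79989638e+02 -1.95622473e-02 -8.73503296e+01]
```

View pics/g6.png

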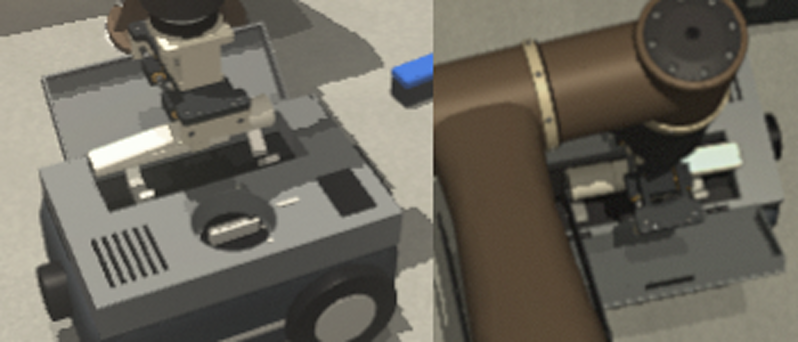

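```bash
cat > tv.py <<'E'
from ov import *
def tov(n,mid,zb,yaw,box,k,fn):
    s=load(n);x0,y0,x1,y1=box; im=cv2.resize(s['image'][y0:y1,x0:x1,::-1],None,fx=k,fy=k,interpolation=cv2.INTER_CUBIC)
    c,sn=np.cos(yaw),np.sin(yaw)
    def pl(L,col):
        w=[[mid[0]*1e3+c*p-sn*q,mid[1]*1e3+sn*p+c*q,z+zb*1e3] for p,q,z in L]
        u=((proj(s,np.array(w)/1e3)-[x0,y0]+.5)*k-.5); cv2.polylines(im,[np.round(u*8).astype(int)],True,col,1,cv2.LINE_AA,3)
    pl([(-16,-125,0),(16,-125,0),(16,40,0),(-16,40,0)],(0,0,255))
    pl([(-16,-125,16),(16,-125,16),(16,0,29),(16,40,33),(-16,40,33),(-16,0,29)],(0,200,0))
    for yy in(40,95):pl([(19*np.cos(t),yy,19+19*np.sin(t)) for t in np.linspace(0,6.28,30)],(255,0,255))
    cv2.imwrite(f'pics/{fn}.png',im)
E
python3 - <<'E' >/dev/null
from tv import *
m=np.array([.55495,-.13556])+.0031*np.array([-np.sin(.046),np.cos(.046)])
tov('scene6',m,.2197,.046,(180,190,290,260),7,'t6s'); tov('top6',m,.2197,.046,(270,150,380,220),7,'t6t')
a=cv2.imread('pics/t6s.png');b=cv2.imread('pics/t6t.png');cv2.imwrite('pics/t6.png',cv2.resize(np.vstack([a,b]),None,fx=.6,fy=.6))
E
```

```text
(no output)
```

View pics/t6.png

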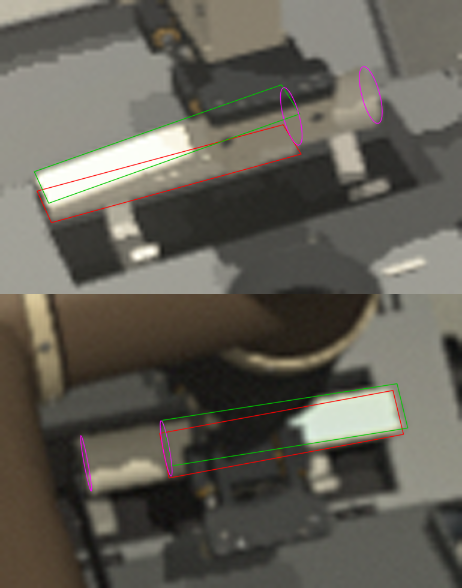

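>>> jog_arm --pt "-3.4 3.7 0 0.3" --pt "0 0 -8 0" --pt "0 0 -10 0" --pt "0 0 -8 0" --pt "0 0 -6 0" --pt "0 0 -5 0" --pt "0 0 -4 0" --pt "0 0 -2 0" --pt "0 0 0 0" --pt "0 0 0 0"

```text
clock: 13.88
tool_pos: [0.5521, -0.1285, 0.1876]
orientation: [-180.0, -0.0, -86.9]
force: [-0.6, 0.5, -1.0]
opening: 0.0319
```

>>> jog_arm --pt "-0.5 -3.4 0 -0.2" --pt "0 0 -2 0" --pt "0 0 -2 0" --pt "0 0 -1 0" --pt "0 0 -1 0" --pt "0 0 -1 0" --pt "0 0 -0.5 0" --pt "0 0 0 0" --pt "0 0 0 0" --pt "0 0 0 0"

```text
clock: 14.72
tool_pos: [0.5524, -0.1311, 0.1816]
orientation: [-179.8, 0.1, -87.0]
force: [-3.0, 8.1, 7.4]
opening: 0.0317
```

```bash
python3 - <<'E' >/dev/null
from tv import *
snap('scene','scene7');snap('top','top7')
m=np.array([.5524,-.1311])+.0031*np.array([-np.sin(.051),np.cos(.051)])
tov('scene7',m,.1707,.051,(180,190,290,270),7,'t6s'); tov('top7',m,.1707,.051,(270,150,380,230),7,'t6t')
a=cv2.imread('pics/t6s.png');b=cv2.imread('pics/t6t.png');cv2.imwrite('pics/t7.png',cv2.resize(np.hstack([a,b]),None,fx=.52,fy=.52))
print(get_obs()['force'],get_obs()['moment'])
a=load('scene7')['image'][190:270,180:290,::-1];cv2.imwrite('pics/t7b.png',cv2.resize(a,None,fx=7,fy=7,interpolation=cv2.INTER_CUBIC))
E
python3 -c "
from plant import *
print(get_obs()['force'],get_obs()['moment'],get_obs()['tool_pos'])"
```

```text
[-2.46999065  6.63115507  7.50717786] [2.64098172 0.72938453 0.08913885] [ 0.55235268 -0.13107556  0.18160825]
```

View pics/t7.png

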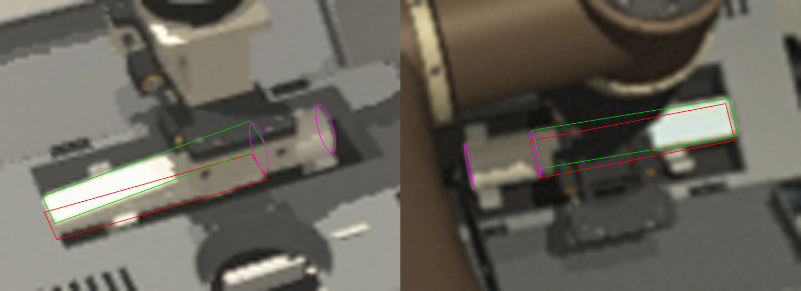

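View pics/t7b.png

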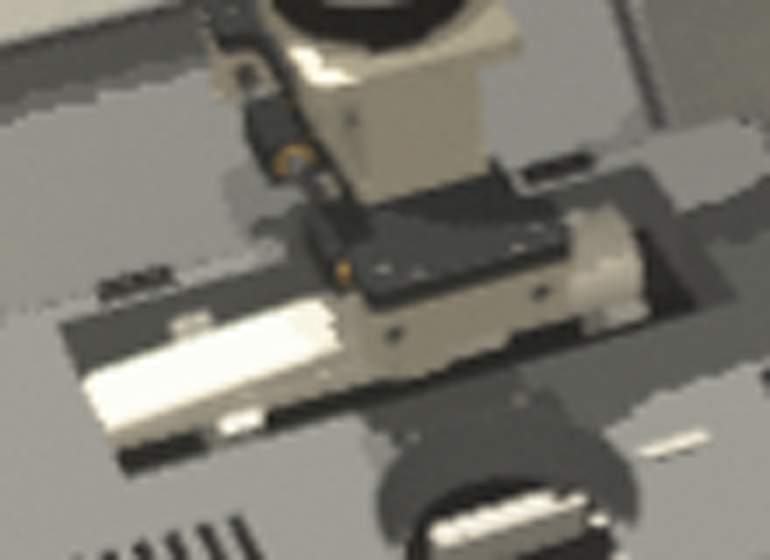

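```bash
python3 - <<'E' |tail -12
from ov import *
t=load('top4')
k=6.6
def vac(w): 
    d=w[:,:2]-V[:2];c,s=np.cos(V[2]),np.sin(V[2]);return np.c_[c*d[:,0]+s*d[:,1],-s*d[:,0]+c*d[:,1]]*1e3
px=lambda p:(np.array(p,float)+.5)/k-.5+[235,120]
print('saddle far/near arms',vac(onz(t,px([[367,425],[403,578],[374,510]]),.180)))
print('rest',vac(onz(t,px([[710,360],[742,500],[722,440]]),.168)))
t=load('top7')
q=lambda p:np.array(p,float)/.52/7+[270,150]
print('tip',vac(onz(t,q([[727,99],[733,133],[745,145]]),.185)))
E
```

```text
[[0.46344287 0.41631078 0.03      ]
 [0.4970893  0.41567971 0.03      ]] [0.56044677 0.20807358 0.01      ]
cradle [[ 0.55139869 -0.12880975  0.182     ]] saddle [[ 0.54793697 -0.06089792  0.168     ]] hinge [[ 0.4954713  -0.13166057  0.19      ]]
saddle far/near arms [[-14.16096685  82.79531307]
 [-86.19351397  81.07715024]
 [-53.25408175  87.5320152 ]]
rest [[-11.03932044 -77.86878313]
 [-78.00521216 -77.44900549]
 [-48.92498544 -74.79593983]]
tip [[ -98.29749835 -457.8418017 ]
 [-127.57251629 -454.60373585]
 [-139.47404818 -462.03792218]]
```

>>> jog_arm --pt "0 0 5 0" --pt "0 0 10 0" --pt "0 0 5 0" --pt "0 5 0 0" --pt "-1 9 0 0" --pt "0 0 0 0" --pt "0 0 -5 0" --pt "0 0 -5 0" --pt "0 0 -2 0" --pt "0 0 0 0"

```text
clock: 15.65
tool_pos: [0.5499, -0.1179, 0.1868]
orientation: [179.9, -0.0, -87.1]
force: [-1.2, -0.5, -1.0]
opening: 0.0318
```

>>> jog_arm --pt "1 0 0 0" --pt "0 0 -2 0" --pt "0 0 -1.5 0" --pt "0 0 -1 0" --pt "0 0 -1 0" --pt "0 0 -1 0" --pt "0 0 0 0" --pt "0 0 0 0" --pt "0 0 0 0" --pt "0 0 0 0"

```text
clock: 16.48
tool_pos: [0.5515, -0.1179, 0.1816]
orientation: [-180.0, -0.0, -87.1]
force: [-0.2, 0.3, -0.9]
opening: 0.032
```

No contact yet; continue slowly.

>>> jog_arm --pt "0 0 -1 0" --pt "0 0 -1 0" --pt "0 0 -0.5 0" --pt "0 0 -0.5 0" --pt "0 0 -0.5 0" --pt "0 0 0 0" --pt "0 0 0 0" --pt "0 0 0 0" --pt "0 0 0 0" --pt "0 0 0 0"

```text
clock: 17.32
tool_pos: [0.5516, -0.1181, 0.179]
orientation: [-180.0, -0.0, -87.0]
force: [-3.5, -0.4, 7.2]
opening: 0.032
```

>>> jog_arm --pt "-0.5 0 0 0" --pt "-0.3 0 -0.3 0" --pt "0 0 0 0" --pt "0 0 0 0" --pt "0 0 0 0" --pt "0 0 0 0" --pt "0 0 0 0" --pt "0 0 0 0" --pt "0 0 0 0" --pt "0 0 0 0"

```text
clock: 18.15
tool_pos: [0.5513, -0.118, 0.1788]
orientation: [-179.9, -0.0, -87.0]
force: [-1.3, -0.2, 6.9]
opening: 0.0319
```

```bash
python3 - <<'E' >/dev/null
from tv import *
snap('scene','scene8');snap('top','top8')
m=np.array([.551,-.118])+.0031*np.array([-np.sin(.051),np.cos(.051)])
tov('scene8',m,.168,.051,(180,190,290,270),7,'t6s'); tov('top8',m,.168,.051,(270,150,380,230),7,'t6t')
a=cv2.imread('pics/t6s.png');b=cv2.imread('pics/t6t.png');cv2.imwrite('pics/t8.png',cv2.resize(np.hstack([a,b]),None,fx=.52,fy=.52))
E
```

```text
(no output)
```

View pics/t8.png

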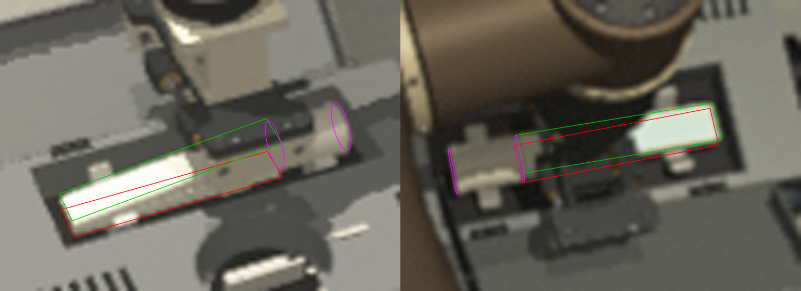

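>>> jog_arm --pt "0 0 0 0" --pt "0 0 0 0" --pt "0 0 0 0" --pt "0 0 0 0" --pt "0 0 0 0" --pt "0 0 0 0" --pt "0 0 0 0" --pt "0 0 0 0" --pt "0 0 0 0" --pt "0 0 0 0" --fingers 43

```text
clock: 19.08
tool_pos: [0.5507, -0.1178, 0.1777]
orientation: [180.0, 0.0, -87.1]
force: [0.0, 0.3, -0.0]
opening: 0.0431
```

>>> jog_arm --pt "0 0 5 0" --pt "0 0 10 0" --pt "0 0 15 0" --pt "0 0 25 0" --pt "0 0 30 0" --pt "0 0 30 0" --pt "20 0 20 0" --pt "35 0 0 0" --pt "35 0 0 0" --pt "35 0 0 0"

```text
clock: 19.92
tool_pos: [0.6771, -0.1179, 0.3153]
orientation: [-179.8, 0.0, -87.0]
force: [-0.8, 0.1, 0.5]
opening: 0.0433
```

```bash
python3 - <<'E' >/dev/null
from tv import *
snap('scene','scene9');snap('top','top9')
m=np.array([.551,-.118])+.0031*np.array([-np.sin(.051),np.cos(.051)])
tov('scene9',m,.168,.051,(180,190,290,270),7,'t6s'); tov('top9',m,.168,.051,(270,150,380,230),7,'t6t')
a=cv2.imread('pics/t6s.png');b=cv2.imread('pics/t6t.png');cv2.imwrite('pics/t9.png',cv2.resize(np.hstack([a,b]),None,fx=.52,fy=.52))
E
```

```text
(no output)
```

View pics/t9.png

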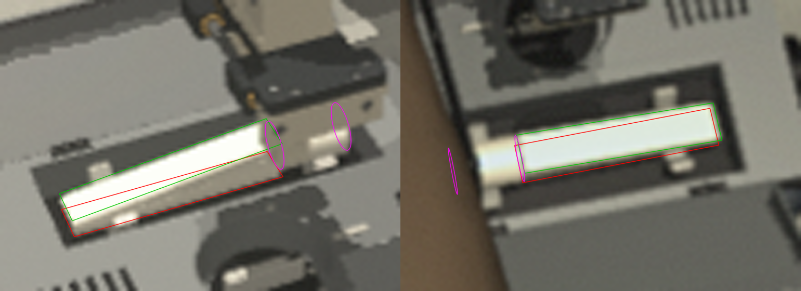

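>>> jog_arm --pt "-24 -7 0 -7" --pt "-24 -7 0 -7" --pt "-24 -7 0 -7" --pt "-24 -7 0 -7" --pt "-24 -7 0 -7" --pt "-24 -7 0 -7" --pt "-24 -7 0 -7" --pt "-24 -7 0 -7" --pt "-24 -7 0 -7" --pt "-24 -7 0 -7" --fingers 0

```text
clock: 20.85
tool_pos: [0.4342, -0.1882, 0.3138]
orientation: [-180.0, 0.1, -157.4]
force: [-0.1, -0.7, 0.4]
opening: 0.0004
```

>>> jog_arm --pt "-24 -7 0 -7" --pt "-24 -7 0 -7" --pt "-15 -3 0 -6" --pt "0 0 0 0" --pt "0 0 0 0" --pt "0 0 0 0" --pt "0 0 0 0" --pt "0 0 0 0" --pt "0 0 0 0" --pt "0 0 0 0"

```text
clock: 21.68
tool_pos: [0.373, -0.2047, 0.3125]
orientation: [180.0, -0.0, -177.0]
force: [0.5, -0.4, 0.2]
opening: 0.0003
```

Run:
```python
from h import *
print(get_obs()['tool_pos'],get_obs()['orientation'])
s=snap('scene','scene10');t=snap('top','top10')
a=s['image'][130:315,150:330,::-1];b=t['image'][140:325,220:400,::-1]
cv2.imwrite('pics/g10.png',cv2.resize(np.hstack([a,b]),None,fx=2.2,fy=2.2,interpolation=cv2.INTER_CUBIC))
```

```text
[ 0.37300116 -0.20472834  0.31248941] [ 1.79995251e+02 -4.70661269e-02 -1.77014843e+02]
```

View pics/g10.png

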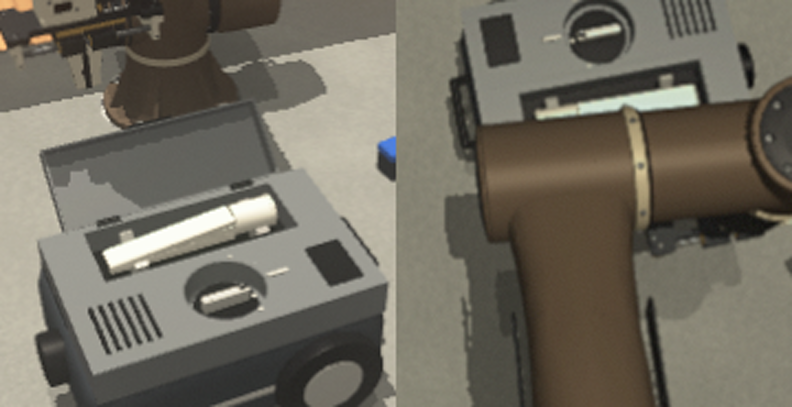

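>>> jog_arm --pt "0 0 -10 0" --pt "0 0 -20 0" --pt "0 0 -20 0" --pt "0 0 -20 0" --pt "0 0 -14 0" --pt "0 0 0 0" --pt "6 0 0 0" --pt "6 0 0 0" --pt "6 0 0 0" --pt "6 0 0 0"

```text
clock: 22.62
tool_pos: [0.3873, -0.2054, 0.2287]
orientation: [179.9, -1.2, -177.1]
force: [-54.3, 8.5, 42.0]
opening: 0.0006
```

>>> jog_arm --pt "-6 0 0 0" --pt "-5 0 0 0" --pt "0 0 0 0" --pt "0 0 0 0" --pt "0 0 0 0" --pt "0 0 0 0" --pt "0 0 0 0" --pt "0 0 0 0" --pt "0 0 0 0" --pt "0 0 0 0"

```text
clock: 23.45
tool_pos: [0.3858, -0.2049, 0.2288]
orientation: [-180.0, 0.0, -177.0]
force: [-3.1, -0.7, 2.4]
opening: 0.0006
```

Run:
```python
from h import *
s=snap('scene','scene11')
a=s['image'][130:280,150:330,::-1]
cv2.imwrite('pics/g11.png',cv2.resize(a,None,fx=4,fy=4,interpolation=cv2.INTER_CUBIC))
```

```text
(no output)
```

View pics/g11.png

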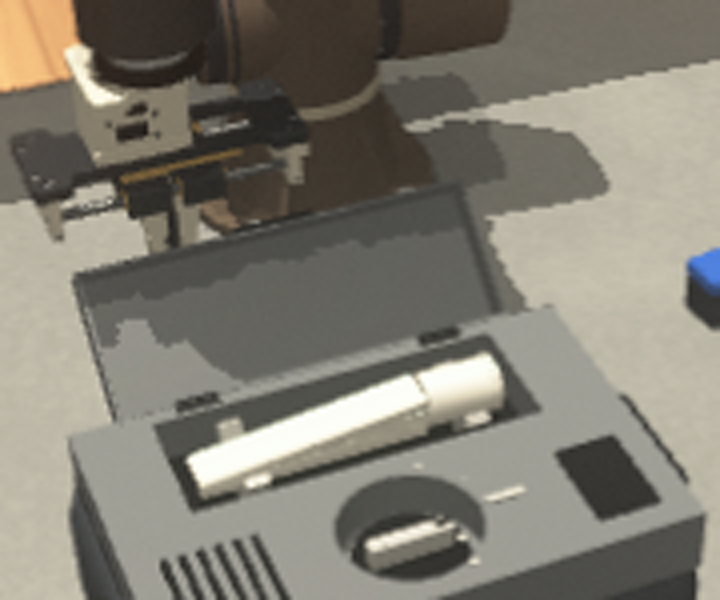

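>>> jog_arm --pt "-6 0 -4 0" --pt "0 0 -7 0" --pt "5 0 0 0" --pt "4 0 0 0" --pt "2.8 0 4.7 0" --pt "2.8 0 4.7 0" --pt "2.8 0 4.7 0" --pt "3.4 0 4 0" --pt "3.4 0 4 0" --pt "3.4 0 4 0"

```text
clock: 24.33
tool_pos: [0.4046, -0.2043, 0.2433]
orientation: [179.9, -0.4, -177.1]
force: [-9.9, 3.5, 7.8]
opening: 0.0
```

Run:
```python
from h import *
print(get_obs()['tool_pos'],get_obs()['force'])
s=snap('scene','scene12')
a=s['image'][130:280,150:330,::-1]
cv2.imwrite('pics/g12.png',cv2.resize(a,None,fx=4,fy=4,interpolation=cv2.INTER_CUBIC))
```

```text
[ 0.40461948 -0.20433284  0.24333452] [-9.86756404  3.49112887  7.81221716]
```

View pics/g12.png

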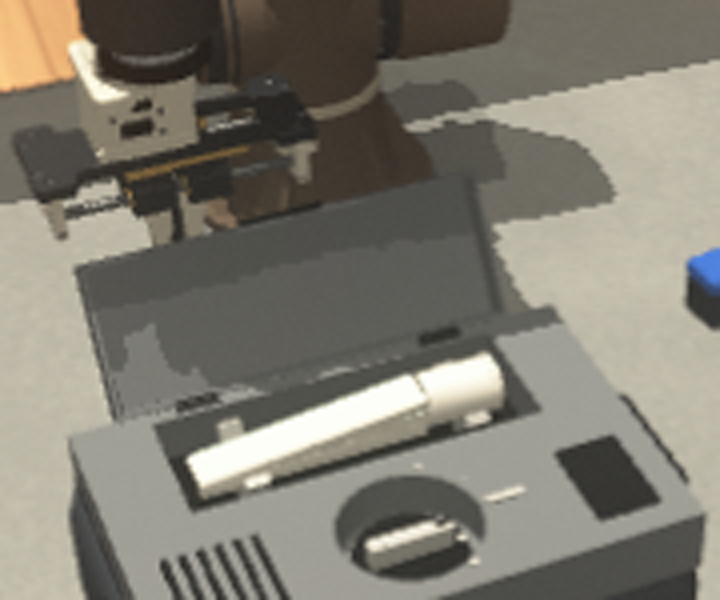

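>>> jog_arm --pt "3 0 3 0" --pt "3.5 0 3 0" --pt "4 0 3 0" --pt "4 0 3 0" --pt "4 0 2 0" --pt "5 0 2 0" --pt "5 0 1 0" --pt "5 0 0 0" --pt "5 0 0 0" --pt "5 0 0 0"

```text
clock: 25.22
tool_pos: [0.4515, -0.2048, 0.2606]
orientation: [180.0, -0.0, -177.1]
force: [-1.6, 0.0, 2.1]
opening: 0.0004
```

Run:
```python
from h import *
s=snap('scene','scene13')
a=s['image'][130:280,150:330,::-1]
cv2.imwrite('pics/g13.png',cv2.resize(a,None,fx=4,fy=4,interpolation=cv2.INTER_CUBIC))
```

```text
(no output)
```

View pics/g13.png

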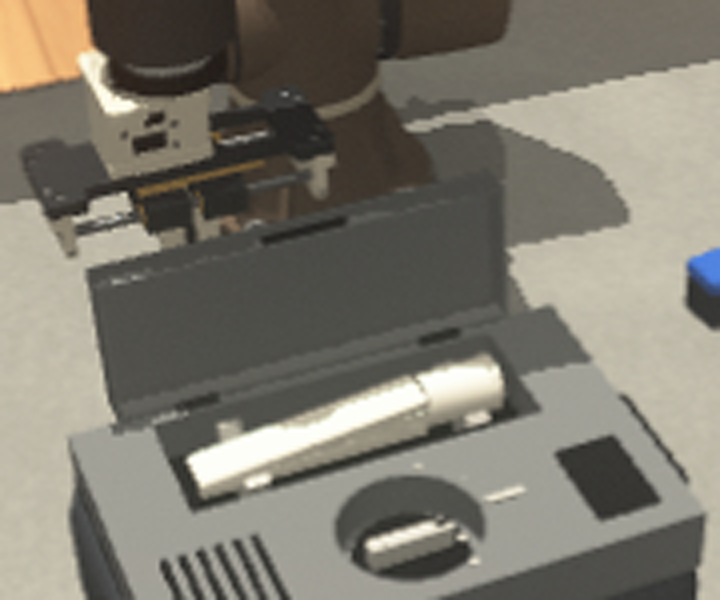

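>>> jog_arm --pt "5 0 -1 0" --pt "5 0 -1 0" --pt "5 0 -1 0" --pt "5 0 -1 0" --pt "5 0 -1 0" --pt "5 0 -1 0" --pt "5 0 -1 0" --pt "5 0 -1 0" --pt "5 0 -1 0" --pt "5 0 -1 0"

```text
clock: 26.1
tool_pos: [0.5017, -0.2047, 0.251]
orientation: [180.0, 0.1, -177.0]
force: [-0.8, 1.4, 4.2]
opening: 0.0004
```

Run:
```python
from h import *
s=snap('scene','scene14')
a=s['image'][130:280,150:330,::-1]
cv2.imwrite('pics/g14.png',cv2.resize(a,None,fx=4,fy=4,interpolation=cv2.INTER_CUBIC))
```

```text
(no output)
```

View pics/g14.png

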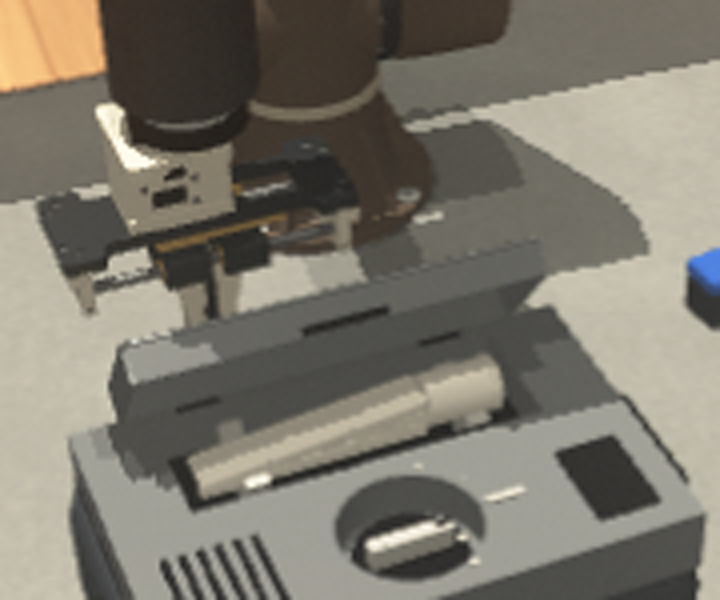

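>>> jog_arm --pt "5 0 -3 0" --pt "5 0 -3 0" --pt "5 0 -3 0" --pt "5 0 -3 0" --pt "5 0 -3 0" --pt "6 0 -2.5 0" --pt "6 0 -2.5 0" --pt "6 0 -2.5 0" --pt "6 0 -2.5 0" --pt "6 0 -2 0"

```text
clock: 26.98
tool_pos: [0.5562, -0.2049, 0.2232]
orientation: [180.0, -0.0, -177.1]
force: [-0.7, 0.4, 1.3]
opening: 0.0002
```

>>> jog_arm --pt "0 0 10 0" --pt "5 20 10 0" --pt "5 30 0 0" --pt "5 20 0 0" --pt "0 0 -5 0" --pt "0 0 -5 0" --pt "0 0 -5 0" --pt "0 0 -3 0" --pt "0 0 -2 0" --pt "0 0 -1 0"

```text
clock: 27.82
tool_pos: [0.5707, -0.1355, 0.2226]
orientation: [-180.0, -0.0, -177.1]
force: [0.5, -0.5, 1.5]
opening: 0.0005
```

>>> jog_arm --pt "0 0 -1 0" --pt "0 0 -1 0" --pt "0 0 -1 0" --pt "0 0 -1 0" --pt "0 0 -1 0" --pt "0 0 0 0" --pt "0 0 0 0" --pt "0 0 0 0" --pt "0 0 0 0" --pt "0 0 0 0"

```text
clock: 28.65
tool_pos: [0.5709, -0.1349, 0.2183]
orientation: [-180.0, 0.0, -177.0]
force: [-0.5, 0.2, 5.8]
opening: 0.0006
```

>>> jog_arm --pt "0 0 -1 0" --pt "0 0 -1 0" --pt "0 0 -1 0" --pt "0 0 -1 0" --pt "0 0 0 0" --pt "0 0 0 0" --pt "0 0 0 0" --pt "0 0 0 0" --pt "0 0 0 0" --pt "0 0 0 0"

```text
clock: 29.48
tool_pos: [0.5711, -0.135, 0.2179]
orientation: [-179.9, 0.2, -177.0]
force: [-10.0, 4.8, 27.3]
opening: 0.0004
```

Firmly stopped at the shut level (27 N). Retreat and check.

>>> jog_arm --pt "0 0 5 0" --pt "0 0 10 0" --pt "0 0 25 0" --pt "0 0 30 0" --pt "-10 20 30 0" --pt "-10 38 10 0" --pt "-10 38 0 0" --pt "-10 38 0 0" --pt "-10 38 0 0" --pt "-10 38 0 0"

```text
clock: 30.32
tool_pos: [0.5097, 0.0766, 0.3238]
orientation: [180.0, -0.0, -177.1]
force: [0.6, 1.1, -0.1]
opening: 0.0004
```

>>> jog_arm --pt "-3 38 0 0" --pt "-3 38 0 0" --pt "-3 38 0 0" --pt "-3 38 0 0" --pt "-3 38 0 0" --pt "-3 38 0 0" --pt "0 20 0 0" --pt "0 0 0 0" --pt "0 0 0 0" --pt "0 0 0 0"

```text
clock: 31.15
tool_pos: [0.4927, 0.3227, 0.3235]
orientation: [-179.9, -0.0, -177.0]
force: [-0.2, -0.7, -0.2]
opening: 0.0003
```

```bash
python3 - <<'E' >/dev/null
from ov import *
s=snap('scene','scene15');t=snap('top','top15')
ov(s,V,(150,165,340,315),4,'e1',0,None,0); ov(t,V,(235,120,375,225),5.7,'e2',0,None,0)
for n in('scene15','top15'): pass
E
```

```text
(no output)
```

View pics/e1.png

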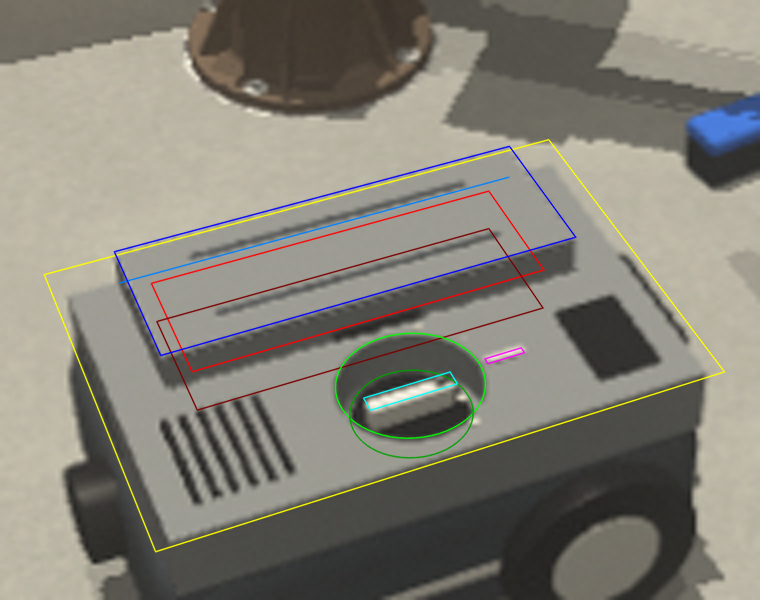

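View pics/e2.png

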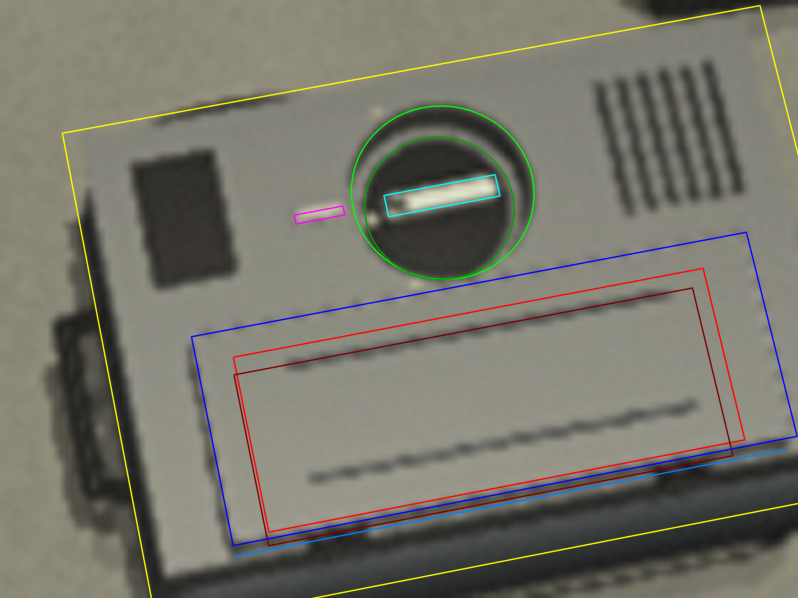

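View pics/top15.png

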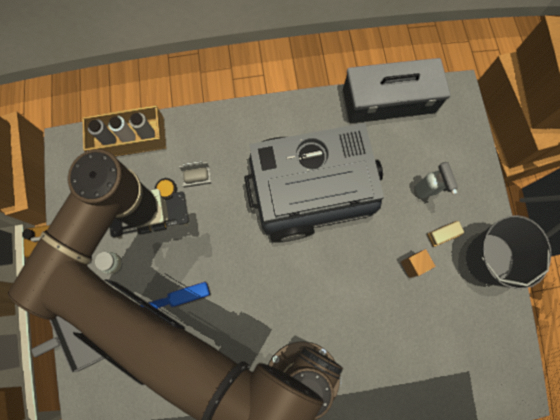

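```bash
python3 -c "
from plant import *
print(get_obs()['clock'],get_obs()['force']);print(close_job())"
```

```text
31.25 [-0.09817364 -0.48436396 -0.48995451]
the job is handed in; nothing more can be done
None
```

I turned the dial to off, laid the crevice tool in its cradle and pressed the flap shut. I handed the job in at about 31 s, with the arm clear of everything.

**Last checks:**
- **Dial:** in both camera views its bar lies on the line towards the long rib, within an estimated 1–2°.
- **Crevice tool:** before release it rested with about 7 N on saddle and rest. Once I let go and lifted away, it sat where the model said it should.
- **Flap:** its face stopped at z = 0.218 m, the shut level, against a 27 N press. The last pictures show it flat over the bay.
- **Other things:** the things on the shelf looked unmoved in the last top picture.

**What went wrong on the way:**
- **First lowering of the tool:** I had taken the cradle to be mid-length in the bay, and the tool's tip met the end wall with about 8 N. I measured the saddle and rest in the pictures, moved about 14 mm along the bay and seated it.
- **First push on the flap:** the fingers jammed at its free edge, and the force readings peaked at 54 N along x and 42 N along z (about 70 N in all). I backed off and followed the flap's arc. The wrist limit of 120 N was not reached. I believe only the fingers touched the flap, not the gripper's body, but I could not confirm that.
- **Flap opened further:** before placing the tool I opened the flap to about 2.4 rad, so that the gripper's body would fit beside it.

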